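# Thickness reading on a dressed plate

## Task

Take a thickness reading on the sloping steel plate: swing the ring lamp on its arm towards the robot until no part of it overhangs the plate and leave it there, then lift the gauge out of its block, place its sprung tip on the centre of the cross mark (not the circle) with the gauge square to the sloping face, and press gently until the plunger is about half way in. Finish while holding the gauge there, pressed on the mark: do not let go or put it down. Never push the plunger fully in, and leave the other things on the bench where they are.

Things in the scene. Friction and masses are not known exactly. Their poses are not given: they have to be found in the camera images.
- rest: Fixed grey rest, base 200 x 170 mm, with a bare steel plate, 150 mm along the slope (x) x 130 mm x 10 mm. Origin under the base centre; the plate's upper face has its centre 90 mm above it and slopes 0.26 rad (15 degrees), low on the -x side: 70 to 110 mm above the bench. Two toe clamps on its +x edge, 55 mm either side of the middle, stand 14 mm above the face.
- cross: Black X-shaped mark, 34 mm long strokes, on the plate's face, about 34 mm to one side or the other of the face centre, level with it. Origin at its centre on the face; z is the outward normal of the sloping face, x runs up the slope. It is the spot to measure.
- circle: Black circle mark, 29 mm in diameter, on the other half of the face; not the one to measure. Origin at its centre on the face, axes as for the cross.
- lamp (a joint): Swing of the ring lamp's arm about its vertical post, rad, positive anticlockwise seen from above. Starts near 0 with the ring over the plate; growing swings the ring towards the robot and to the robot's right (-y). From 0.95 no part overhangs the plate; stop at 1.6. It stays where left; about 1.5 N at the peg moves it.
- lamp_hinge (a point): Hinge of the lamp arm: on the axis of its post, at the arm's mid height, 200 mm above the bench. The hub there (32 mm across) reaches 213 mm above the bench. The post stands on a fixed round foot of 80 mm.
- lamp_grip (a point): Grip point of the black round upright peg (18 mm in diameter) on the lamp arm, 105 mm from the hinge axis, between hinge and ring. The point is on the peg's axis, 234 mm above the bench; the peg stands from the arm's top at 207 mm up to 250 mm. It can be pinched from above or pushed.
- lamp_ring (a point): Centre of the lamp's open white ring (114 mm outside, 78 mm inside, 18 mm thick), 180 mm from the hinge axis, 200 mm above the bench.
- gauge_stand: Fixed grey block 75 x 75 x 55 mm with a vertical 27 mm hole through its middle in which the gauge stands. Origin under its centre.
- gauge: Gauge, about 0.25 kg, upright and loose in its block. Origin at the lower end of its steel nose, z along its axis to the handle end. Nose 20 mm in diameter, 0 to 30 mm; collar 40 mm in diameter, 30 to 36 mm, resting on the block's top; black handle 26 x 26 mm (sides along x and y), 36 to 106 mm. A sprung plunger sticks out 14 mm below the nose. Lifting by 50 mm clears the block.
- gauge_tip (a point): Lowest point of the plunger's round end (8 mm in diameter), on the gauge's axis, 14 mm below the gauge's origin when free.
- plunger (a joint): How far the plunger is pushed in, m: 0 free, 0.014 fully in. Its spring gives 1 N at the start, 4.5 N half way (0.007) and 8 N fully in.
- disc: Bystander: grinding disc, 115 mm across, 6 mm thick, lying flat. Origin under its centre.
- hammer: Bystander: hammer lying on the bench. Origin under the middle.
- wrench: Bystander: wrench lying on the bench. Origin under the middle.
- tube: Bystander: offcut of steel tube standing on end, 60 mm across, 45 mm high. Origin under its centre.
- tin: Bystander: open metal tin, 84 mm across, 85 mm high. Origin under its centre.
- lamp_stand: Fixed stand of the ring lamp: dark round foot, 80 mm across and 16 mm high, with a 20 mm post up to the arm. Origin under the foot's centre.

How it is judged:
By the outcome, as a careful person would: the job done as asked, in the order asked, and still so for the second after the job is handed in, while the arm keeps its last pose, push and grip.
It also fails if it takes over 48 s, if anything falls off the work surface, if the arm or the gripper's body presses on something with over 40 N, if the wrist force passes 120 N, or if a joint passes its speed limit or range.

## Robot

A 6-joint arm with a two-finger parallel gripper is mounted at the origin on the work surface. World frame = base frame: x ahead of the robot, y to its left, z up, the work surface at z = 0. Lengths are in mm, angles in rad, forces in N, time in s.
With the tool pointing down it reaches from about 350 to 975 mm from the base axis. Payload 7.1 kg.
Tool frame: the origin (TCP) lies at the very end of the fingers, on their centre line; the grasp point (between the pads) lies 19 mm behind it; x points along the fingers, y is the direction in which the jaws open and shut, and the axes are right-handed (so a half turn about x gives the same grasp; the last joint's range is limited). The gripper opens to 88 mm and grips with 3 to 60 N. Pads are 20 mm wide; open, the fingers measure 115 mm over their backs; the gripper's body (75 mm by 178 mm) begins 61 mm behind the grasp point.
Start: joints at [1.23, 0.423, 1.63, -0, 1.089, -0.019], TCP at [197.64, 592.911, 222.675] pointing down, gripper open.
Joint ranges: [-3, 3], [-0.9, 2.11], [0.09, 2.58], [-1.31, 4.45], [0.11, 2.69], [-2.54, 2.54]. Speed limits (rad/s): [2.39, 2.39, 3.01, 3.14, 3.14, 3.14].

## Interface

Orientations are given as a rotation vector (axis times angle).
In Python, from workcell import ctrl gives the robot as it stands. The module is installed in compiled form; this text tells all that it offers.
- The arm moves only by the tool carry_out, never from a script. Its argument "commands" is a list of rows, each a list of 6 numbers: the shift along the tool's x, y, z in m, then the turn, a rotation vector about the tool's x, y, z in degrees. In form: [[tx, ty, tz, rx, ry, rz], ...]. A call has 1 to 8 rows; each row shifts and turns the pose as measured when the row begins, along the tool's axes as they then stand; what a row does not reach is not made up. A row lasts 1/8 s, in which the tool goes at most 62.5 mm and 10.7 degrees, less where a joint would pass 70% of its speed; a pose out of reach is approached as far as the arm can. A call with a gripper value outside its range is refused whole. "grip" is the closure, from 0 (fully open) to 1 (shut), set as the call begins (left out, the last holds). The fingers move at their own pace and stop on an object; the grip force is fixed at half the most. Time passes only in rows, so rows that do not move let the fingers close. It gives the time, the measured TCP pose, the force and the opening at its end, in the units of the state.
- ctrl.get_obs(): the state, without advancing time (a new reading comes with each control period).
- ctrl.get_image(name): name is "scene" or "top" or "wrist"; returns a dict with "pixels" (480x640x3 uint8, blue, green, red), "intrinsics" (3x3 intrinsics, pixels), "rvec" (rotation vector, rad) and "tvec" (3), from world to camera coordinates, as OpenCV has them. Camera axes: x right, y down, z forward; pixel columns grow to the right and rows downward; lengths in mm; the calibration is good to about 2 mm. The wrist camera is an equidistant fisheye: a pixel r from the principal point sees the ray r / f radians off the axis. A picture is of the moment at which its call begins. There is no depth.
- ctrl.close_job(): hands the job in, once; it reports no verdict.
The state is a dict: "t": time; "qpos": joint angles; "qvel": joint speeds; "joint_torque": joint torques, N m; "ee_pos": TCP position; "orientation": TCP orientation; "ft_force": force on the tool from outside, world axes, zero at the start; "moment": the same for the moment, N m; "width": finger opening in mm.
Only numpy, scipy, OpenCV 4.12 (cv2) and the standard library are available. Lean on these libraries where they do the work, as an engineer would, in place of code of your own. Each camera call takes 0.05 s, during which the arm holds its last target. There are 200 camera calls.

## Working session

There is one attempt and no reset: what is moved stays moved. The work goes in short steps, Python scripts to look and compute and a tool call to move; the robot and the scene stay as the last step left them, time stands still between calls to the robot, and variables do not carry over. Pictures are saved under pics/ and viewed, about 8 in all and at most 12, crops included, and the job is handed in when it is done.

Besides the shell and the picture viewer there is one more tool, called as a command line: name --pt "numbers of a row" for each row, then --argument value for the rest. carry_out: Moves the arm, as the interface text tells. Its arguments: {"type":"object","properties":{"commands":{"type":"array"},"grip":{"type":"number"}},"required":["commands"]}

```bash
mkdir -p pics
cat > h.py <<'E'
import numpy as np, cv2
from scipy.spatial.transform import Rotation as R
from workcell import ctrl
def save(name,fn):
    im=ctrl.get_image(name); cv2.imwrite('pics/'+fn+'.png',im['pixels'])
    np.savez('pics/'+fn+'.npz',K=im['intrinsics'],r=im['rvec'],t=im['tvec']); return im
def load(fn):
    d=np.load('pics/'+fn+'.npz'); return d['K'],R.from_rotvec(d['r'].ravel()).as_matrix(),d['t'].ravel()
def ray(fn,u,v,fish=False):
    K,M,t=load(fn); x=(u-K[0,2])/K[0,0]; y=(v-K[1,2])/K[1,1]
    if fish:
        th=np.hypot(x,y); s=np.sin(th)/max(th,1e-9); d=np.array([x*s,y*s,np.cos(th)])
    else: d=np.array([x,y,1.])
    return -M.T@t, M.T@d
def atz(fn,u,v,z,fish=False):
    c,d=ray(fn,u,v,fish); return c+d*(z-c[2])/d[2]
def proj(fn,P,fish=False):
    K,M,t=load(fn); p=M@np.asarray(P,float)+t
    if fish:
        r=np.hypot(p[0],p[1]); th=np.arctan2(r,p[2]); q=p[:2]/max(r,1e-9)*th
    else: q=p[:2]/p[2]
    return q[0]*K[0,0]+K[0,2], q[1]*K[1,1]+K[1,2]
def tri(rays):
    A=np.zeros((3,3));b=np.zeros(3)
    for c,d in rays:
        d=d/np.linalg.norm(d);Q=np.eye(3)-np.outer(d,d);A+=Q;b+=Q@c
    return np.linalg.solve(A,b)
def tool():
    o=ctrl.get_obs(); return np.array(o['ee_pos']),R.from_rotvec(np.array(o['orientation']).ravel()),o
def togo(P,Rt=None):
    p,r,o=tool(); d=r.inv().apply(np.array(P)-p)/1000
    w=(r.inv()*Rt).as_rotvec(degrees=True) if Rt is not None else np.zeros(3)
    print('shift m',d.round(4),'turn deg',w.round(2)); return d,w
E
python3 - <<'E'
from h import *
for n in ('scene','top'):
    save(n,n+'1'); K,M,t=load(n+'1'); print(n,K.round(0).tolist(),(-M.T@t).round(0),M[2].round(2))
p,r,o=tool(); print(p,r.as_matrix().round(3),o)
E
```

```text
scene [[456.0, 0.0, 314.0], [0.0, 456.0, 237.0], [0.0, 0.0, 1.0]] [ 984. -144.  935.] [-0.5   0.12 -0.86]
top [[500.0, 0.0, 319.0], [0.0, 500.0, 238.0], [0.0, 0.0, 1.0]] [ 416.  -29. 1248.] [ 0.1   0.01 -0.99]
[197.47813031 592.44634262 221.97554178] [[-0.     0.316  0.949]
 [-0.001  0.949 -0.316]
 [-1.    -0.001 -0.   ]] {'t': 0.1, 'qpos': array([ 1.22998778e+00,  4.23773180e-01,  1.63060957e+00,  1.68468984e-05,
        1.08861014e+00, -1.90052595e-02]), 'qvel': array([-0.00038043,  0.00022409, -0.00183621, -0.00131352,  0.00138597,
       -0.00105756]), 'joint_torque': array([ 3.45466551e-04, -5.45616567e+01, -2.74325949e+01,  6.46195351e-02,
        1.89037743e-02, -5.28168016e-05]), 'ee_pos': array([197.47813031, 592.44634262, 221.97554178]), 'orientation': array([ 0.25147807,  1.55626719, -0.25364559]), 'ft_force': array([ 0.17517293, -0.83919915,  0.09673684]), 'moment': array([-0.02475144, -0.03524463, -0.01922631]), 'width': 87.9046067970354}
```

View pics/top1.png

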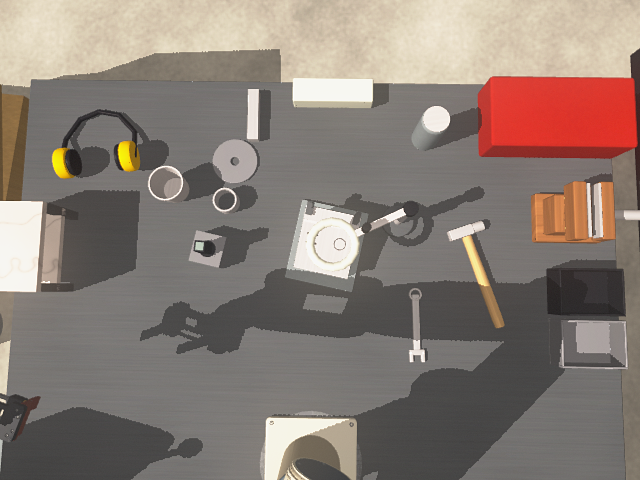

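View pics/scene1.png

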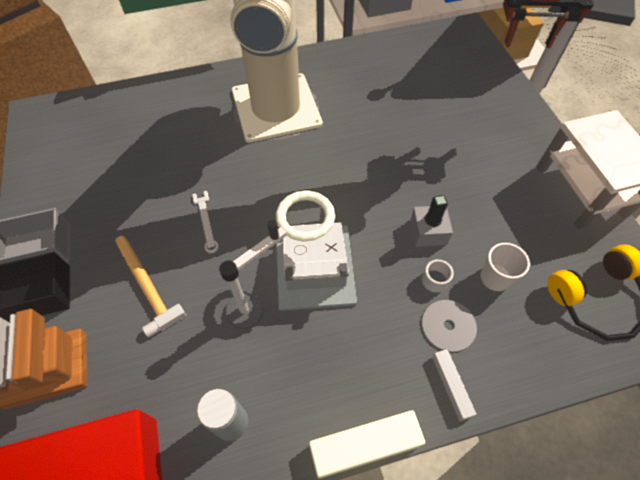

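The top view shows the ring centre near (334,244), the hub near (408,209), the peg near (365,229), the gauge handle top near (204,245) and its block at (207,249). In the scene view the cross is at (331,247), the circle at (300,250), the hub at (229,269), the peg at (272,229) and the gauge top at (439,201).

Run:
```python
from h import *
f=lambda a:np.round(a,1)
hin=atz('top1',409,208,213);print('hinge',hin,atz('scene1',229,269,213))
print('ring',f(atz('top1',333.5,244,205)),f(atz('scene1',305,215,205)))
print('peg',f(atz('top1',365,229,250)),f(atz('scene1',272,227,250)))
print('cross~',f(atz('scene1',331,247,90)),'circle',f(atz('scene1',300,250,90)),f(atz('top1',340,244,90)))
h=tri([ray('top1',204,245),ray('scene1',439,200)]);print('gauge top',f(h))
T=cv2.imread('pics/top1.png');S=cv2.imread('pics/scene1.png')
a=cv2.resize(T[175:315,270:430],None,fx=2.5,fy=2.5,interpolation=2)
b=cv2.resize(S[175:315,210:370],None,fx=2.5,fy=2.5,interpolation=2)
c=cv2.resize(T[215:285,170:250],None,fx=5,fy=3.5,interpolation=2)[:250]
c=cv2.resize(T[220:280,170:250],(400,300),interpolation=2)
d=cv2.resize(S[180:255,400:500],(400,300),interpolation=2)
cv2.imwrite('pics/c1.png',np.vstack([np.hstack([a,b])[:300],np.hstack([c,d])]))
```

```text
hinge [ 587.30384436 -201.36330094  213.        ] [ 590.74818892 -202.69909432  213.        ]
ring [510. -45. 205.] [512.1 -42.7 205. ]
peg [ 537.1 -107.   250. ] [ 549.6 -111.7  250. ]
cross~ [531.6   5.5  90. ] circle [520.6 -59.7  90. ] [520.6 -61.9  90. ]
gauge top [510.2 246.2 138.6]
```

View pics/c1.png

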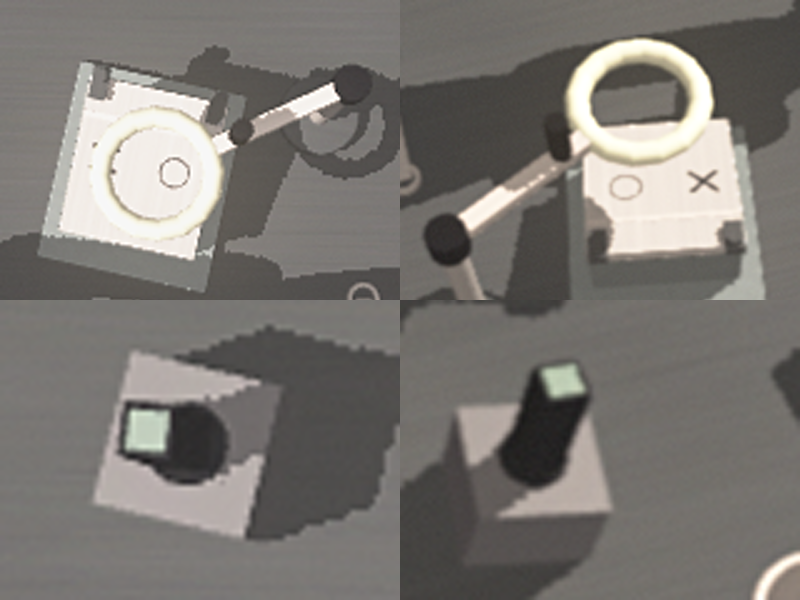

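carry_out --pt "-0.02 -0.035 0.034 0 0 0" --pt "-0.02 -0.035 0.034 0 0 0" --pt "-0.02 -0.035 0.034 0 0 0" --pt "-0.018 -0.035 0.034 0 0 0" --pt "0 -0.036 0.035 0 0 0" --pt "0 -0.036 0.035 0 0 0" --pt "0 -0.036 0.035 0 0 0" --pt "0 -0.036 0.035 0 0 0" --grip 0

```text
t: 1.1
ee_pos: [372.6, 227.1, 300.8]
orientation: [0.244, 1.557, -0.251]
ft_force: [1.3, -0.5, 1.0]
width: 87.9
```

carry_out --pt "0 -0.036 0.035 0 0 0" --pt "0 -0.036 0.035 0 0 0" --pt "0 -0.036 0.035 0 0 0" --pt "0 -0.036 0.035 0 0 0" --pt "0 -0.02 0.02 0 0 0" --pt "0 0 0 10 0 0" --pt "0 0 0 10 0 0" --pt "0 0 0 10 0 0"

```text
t: 2.1
ee_pos: [475.8, 10.0, 300.1]
orientation: [0.668, 1.465, -0.677]
ft_force: [0.6, -0.3, 0.4]
width: 87.9
```

Run:
```python
from h import *
im=save('wrist','w1'); p,r,o=tool(); print(p,r.as_matrix().round(3),o['t'],o['qpos'].round(2),o['ft_force'],im['intrinsics'].round(1).tolist())
a=np.radians(26);y=[np.cos(a),np.sin(a),0];z=[y[1],-y[0],0]
togo([542.5,-108,300],R.from_matrix(np.array([[0,0,-1],y,z]).T))
print(proj('w1',[542.5,-108,250],True),proj('w1',[589,-202,213],True))
```

```text
[475.77135379  10.0569017  300.11056095] [[-0.003  0.763  0.647]
 [-0.005  0.646 -0.763]
 [-1.    -0.006  0.002]] 2.15 [-0.    0.11  1.87 -0.01  1.17 -0.7 ] [0.32502745 0.97846646 0.01960709] [[371.6, 0.0, 321.3], [0.0, 371.6, 248.4], [0.0, 0.0, 1.0]]
shift m [ 0.0005 -0.0254  0.1332] turn deg [14.28  0.13  0.31]
(np.float64(286.67434052268646), np.float64(434.9329600544917)) (np.float64(268.99613753961967), np.float64(479.7053734812097))
```

View pics/w1.png

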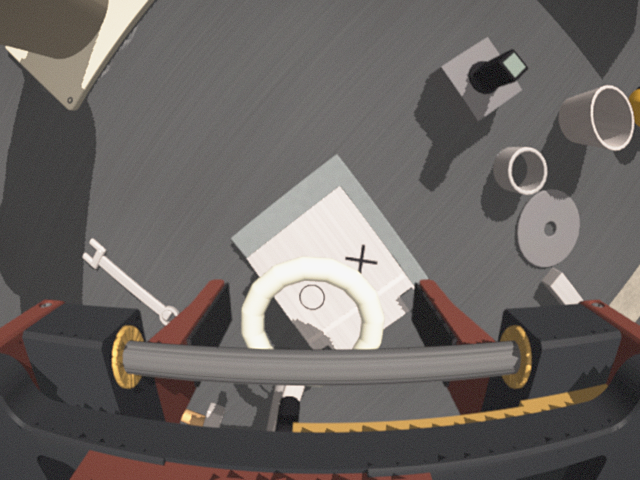

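The wrist view shows the cross at (362,260), the circle at (312,297), the peg base near (289,410) and the gauge top at (515,65). The peg lies where I expected it.

carry_out --pt "0 -0.009 0.045 0 0 0" --pt "0 -0.009 0.045 0 0 0" --pt "0 -0.008 0.045 0 0 0" --pt "0 0 0 7.5 0 0" --pt "0 0 0 7.5 0 0" --pt "0 0 0 0 0 0"

```text
t: 2.9
ee_pos: [544.7, -113.0, 298.6]
orientation: [0.865, 1.393, -0.875]
ft_force: [0.1, 0.9, -0.4]
width: 87.7
```

Run:
```python
from h import *
im=save('scene','s2'); t=save('top','t2'); p,r,o=tool(); print(p,o['orientation'],o['t'])
togo([542.5,-108,218])
a=cv2.resize(im['pixels'][150:310,180:380],(400,320)); b=cv2.resize(t['pixels'][160:320,290:490],(400,320))
cv2.imwrite('pics/c2.png',np.hstack([a,b]))
print(tri([ray('scene1',331.5,246.5),ray('w1',362,260,True)]),tri([ray('scene1',300.5,249.5),ray('w1',312,297,True),ray('top1',339.8,243.8)]),
 tri([ray('scene1',440.5,200),ray('w1',515,65,True),ray('top1',199.6,246.2)]))
```

```text
[ 544.6147011  -112.79783817  298.75112725] [ 0.8636783   1.39350343 -0.87424579] 3.0
shift m [ 0.0807  0.0008 -0.0053] turn deg [0. 0. 0.]
[533.15112954   6.37290795  94.28278381] [521.00302987 -59.73121057  92.34195175] [508.00390144 254.93686496 133.42108522]
```

View pics/c2.png

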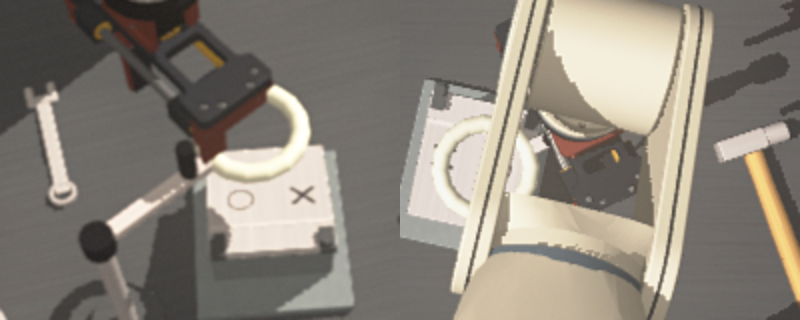

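The peg stands at about (186,145) in the left crop, where the fingers are about to straddle it. I descend and pinch.

carry_out --pt "0.03 0 -0.003 0 0 0" --pt "0.03 0 -0.002 0 0 0" --pt "0.02 0 0 0 0 0"

```text
t: 3.38
ee_pos: [543.3, -108.1, 219.0]
orientation: [0.856, 1.392, -0.864]
ft_force: [-0.9, -0.3, -0.0]
width: 87.9
```

carry_out --pt "0 0 0 0 0 0" --pt "0 0 0 0 0 0" --pt "0 0 0 0 0 0" --pt "0 0 0 0 0 0" --pt "0 0 0 0 0 0" --pt "0 0 0 0 0 0" --grip 1

```text
t: 4.12
ee_pos: [544.0, -107.7, 221.0]
orientation: [0.852, 1.392, -0.858]
ft_force: [0.6, 0.2, -0.2]
width: 31.4
```

carry_out --pt "0.002 0 0 0 0 0" --pt "0 0 0 0 0 0" --pt "0 0 0 0 0 0"

```text
t: 4.5
ee_pos: [543.8, -107.8, 218.8]
orientation: [0.852, 1.393, -0.859]
ft_force: [0.1, 0.0, 1.3]
width: 17.2
```

carry_out --pt "0 -0.0146 0.001 -8 0 0" --pt "0 -0.0146 0.001 -8 0 0" --pt "0 -0.0146 0.001 -8 0 0" --pt "0 -0.0146 0.001 -8 0 0" --pt "0 -0.0146 0.001 -8 0 0"

```text
t: 5.12
ee_pos: [491.8, -158.3, 218.9]
orientation: [0.298, 1.554, -0.299]
ft_force: [-0.9, 0.5, 0.1]
width: 17.5
```

Run:
```python
from h import *
p,r,o=tool(); print(p,r.as_matrix()[:,1],o['ft_force'],o['width'])
v0=np.array([543.8,-107.8])-[589,-202];v=p[:2]-[589,-202]
print(np.hypot(*v0),np.hypot(*v),np.arctan2(v[1],v[0])%6.283-np.arctan2(v0[1],v0[0]))
```

```text
[ 491.80913459 -158.32456711  218.8703576 ] [ 0.37142787  0.92846093 -0.00128379] [-0.92032013  0.50598494  0.05340927] 17.523579662161577
104.48291726401979 106.55330945876365 0.7010778891353406
```

carry_out --pt "0 -0.0146 0.001 -8 0 0" --pt "0 -0.0146 0.001 -8 0 0" --pt "0 -0.0146 0.001 -8 0 0" --pt "0 -0.0146 0.001 -8 0 0" --pt "0 0 0 0 0 0"

```text
t: 5.75
ee_pos: [481.7, -216.6, 218.8]
orientation: [-0.15, 1.576, 0.158]
ft_force: [1.4, -0.3, -2.0]
width: 17.6
```

carry_out --pt "0 0 0 0 0 0" --pt "0 0 0 0 0 0" --pt "0 0 0 0 0 0" --pt "-0.03 0 0 0 0 0" --pt "-0.05 0 0 0 0 0" --pt "-0.05 0 0 0 0 0" --grip 0

```text
t: 6.5
ee_pos: [481.4, -214.2, 347.7]
orientation: [-0.143, 1.584, 0.16]
ft_force: [0.8, -0.2, 0.6]
width: 74.2
```

Run:
```python
from h import *
p,r,o=tool(); print(p,r.as_matrix()[:,1],o['ft_force'],o['qpos'].round(2))
v0=np.array([543.8,-107.8])-[589,-202];v=p[:2]-[589,-202]
print(np.hypot(*v),np.arctan2(v[1],v[0])%6.283-np.arctan2(v0[1],v0[0]))
togo([508,250,310])
```

```text
[ 481.42795903 -214.17580643  347.74788058] [-0.19137471  0.98143646  0.01257744] [ 0.76367196 -0.15306467  0.6130574 ] [-0.44  0.16  1.7  -0.    1.31 -2.2 ]
108.25892231549537 1.2359368810265527
shift m [0.0414 0.45   0.1157] turn deg [0. 0. 0.]
```

carry_out --pt "0 0.055 0.02 0 0 0" --pt "0 0.055 0.02 0 0 0" --pt "0 0.055 0.02 0 0 0" --pt "0 0.055 0.02 0 0 0" --pt "0 0.055 0.02 0 0 0" --pt "0 0.055 0.02 0 0 0" --pt "0.02 0.055 0.02 0 0 0" --pt "0.02 0.055 0.02 5 0 0"

```text
t: 7.5
ee_pos: [559.7, 257.8, 318.3]
orientation: [-0.069, 1.572, 0.081]
ft_force: [1.0, -0.6, -0.3]
width: 87.5
```

carry_out --pt "0 0 0.005 5 0 0" --pt "0 0 0 0 0 0"

```text
t: 7.75
ee_pos: [563.3, 263.0, 315.6]
orientation: [-0.004, 1.578, 0.014]
ft_force: [-0.6, -0.8, 0.2]
width: 88.1
```

Run:
```python
from h import *
w=save('wrist','w3')['pixels']; s=save('scene','s3')['pixels']
p,r,o=tool(); print(p,r.as_matrix().round(3),o['qpos'].round(2),o['t'])
u,v=map(int,proj('w3',[508,250,131],True));print(u,v)
x0=max(0,u-80);y0=max(0,v-80)
a=cv2.resize(w[y0:y0+160,x0:x0+160],(480,480),interpolation=2)
b=cv2.resize(s[150:310,200:307],(320,480),interpolation=2)
print(x0,y0);cv2.imwrite('pics/c3.png',np.hstack([a,b]))
```

```text
[563.14447955 262.14199113 315.83320499] [[-0.007 -0.011  1.   ]
 [ 0.007  1.     0.011]
 [-1.     0.007 -0.007]] [ 0.41  0.33  1.55  0.01  1.27 -1.17] 7.85
306 168
226 88
```

View pics/c3.png

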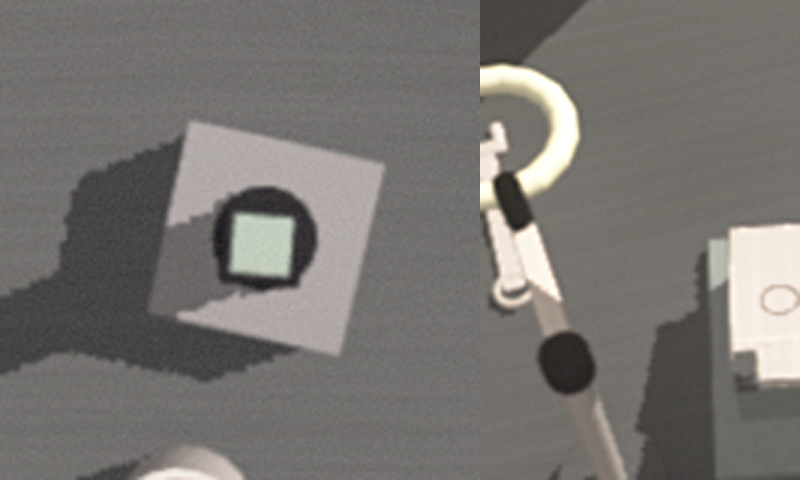

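The lamp ring is now clear of the plate (left part of the scene crop). The handle top is centred at crop (262,245), which is wrist (313.3,169.7).

Run:
```python
from h import *
q=lambda a,b,z=131:atz('w3',226+a/3,88+b/3,z,True)
c=q(262,245);print('top',c)
A,B,C,D=q(233,212),q(295,215),q(291,278),q(229,274)
print((A+B+C+D)/4,[np.degrees(np.arctan2(*(v[:2]))).round(1) for v in (B-A,C-D,)],[np.degrees(np.arctan2(v[1],v[0])).round(1) for v in (D-A,C-B)])
bl=[q(*x,55) for x in((190,120),(384,163),(340,355),(149,310))];print('block',sum(bl)/4)
print('collar',q(266,237,61))
togo([c[0],c[1],200])
```

```text
top [508.66884051 256.47240562 131.        ]
[508.58193977 256.46591779 131.        ] [np.float64(2.3), np.float64(3.3)] [np.float64(-3.3), np.float64(-2.9)]
block [508.25664794 256.80489835  55.        ]
collar [508.22377233 257.00723091  61.        ]
shift m [ 0.1162 -0.0059 -0.0537] turn deg [0. 0. 0.]
```

carry_out --pt "0.029 -0.0015 -0.0134 0 0 0" --pt "0.029 -0.0015 -0.0134 0 0 0" --pt "0.029 -0.0015 -0.0134 0 0 0" --pt "0.029 -0.0015 -0.0134 0 0 0" --pt "0 0 0 3.5 0 0" --pt "0 0 0 0 0 0"

```text
t: 8.6
ee_pos: [508.3, 251.5, 200.5]
orientation: [0.046, 1.572, -0.032]
ft_force: [0.7, 0.3, 0.1]
width: 88.0
```

Run:
```python
from h import *
a=np.radians(87);y=[np.cos(a),np.sin(a),0];z=[y[1],-y[0],0]
togo([508.5,256.6,150],R.from_matrix(np.array([[0,0,-1],y,z]).T)); print(tool()[0])
```

```text
shift m [0.0505 0.0046 0.    ] turn deg [ 0.14 -0.11 -0.53]
[508.33436082 251.51504069 200.46119724]
```

carry_out --pt "0.025 0.0025 0 0.1 -0.1 -0.5" --pt "0.025 0.0025 0 0 0 0" --pt "0.025 0 0 0 0 0" --pt "0.025 0 0 0 0 0" --pt "0.02 0 0 0 0 0" --pt "0 0 0 0 0 0"

```text
t: 9.35
ee_pos: [513.4, 255.6, 82.5]
orientation: [0.038, 1.561, -0.031]
ft_force: [0.2, -0.1, -0.2]
width: 88.1
```

Run:
```python
from h import *
a=np.radians(87);y=[np.cos(a),np.sin(a),0];z=[y[1],-y[0],0]
togo([508.5,256.6,79],R.from_matrix(np.array([[0,0,-1],y,z]).T)); print(tool()[0])
```

```text
shift m [ 0.0035  0.0008 -0.005 ] turn deg [ 0.46  0.51 -0.28]
[513.44120409 255.58863071  82.52554792]
```

carry_out --pt "0.003 0.001 -0.005 0.4 0.5 -0.3" --pt "0 0 0 0 0 0"

```text
t: 9.6
ee_pos: [509.4, 257.1, 81.3]
orientation: [0.041, 1.568, -0.04]
ft_force: [-0.0, -0.4, 0.0]
width: 87.7
```

carry_out --pt "0 0 0 0 0 0" --pt "0 0 0 0 0 0" --pt "0 0 0 0 0 0" --pt "0 0 0 0 0 0" --pt "0 0 0 0 0 0" --pt "0 0 0 0 0 0" --pt "0 0 0 0 0 0" --pt "0 0 0 0 0 0" --grip 1

```text
t: 10.6
ee_pos: [510.5, 257.5, 83.0]
orientation: [0.041, 1.566, -0.038]
ft_force: [-0.6, 0.1, 0.8]
width: 25.9
```

Run:
```python
from h import *
p,r,o=tool(); print(p,r.as_matrix().round(4),o['width'],o['ft_force'],o['moment'])
```

```text
[510.47297078 257.48191394  83.01035864] [[ 0.0048  0.0506  0.9987]
 [ 0.0016  0.9987 -0.0506]
 [-1.      0.0019  0.0047]] 25.871653297251314 [-0.63210348  0.09852171  0.7551563 ] [-0.02316905  0.01041423 -0.00967815]
```

carry_out --pt "-0.02 0 0 0 0 0" --pt "-0.03 0 0 0 0 0" --pt "-0.03 0 0 0 0 0" --pt "-0.035 0 0 0 0 0" --pt "-0.035 0 0 0 0 0" --pt "0 0 0 0 0 0"

```text
t: 11.35
ee_pos: [507.0, 256.4, 233.5]
orientation: [0.039, 1.573, -0.041]
ft_force: [0.5, 0.3, -3.1]
width: 25.9
```

carry_out --pt "0 -0.04 0 0 0 0" --pt "0 -0.04 0 0 0 0" --pt "0 -0.04 0 0 0 0" --pt "0 -0.04 0 0 0 0" --pt "0 -0.04 0 0 0 0" --pt "0 -0.04 0 0 0 0" --pt "0 0 0 7.4 0 0" --pt "0 0 0 0 -8 0"

```text
t: 12.35
ee_pos: [487.7, 8.4, 218.8]
orientation: [0.128, 1.447, -0.155]
ft_force: [-0.4, -0.1, -3.0]
width: 26.0
```

```bash
cat >> h.py <<'E'
def plate(psi):
    X=R.from_euler('ZY',[psi,-np.radians(14.9)]).as_matrix()  # cols: upslope x, y, normal
    return X
def target(psi): 
    X=plate(psi); return R.from_matrix(np.array([-X[:,2],X[:,1],X[:,0]]).T)
E
python3 - <<'E'
from h import *
p,r,o=tool();print(p,r.as_matrix().round(3),o['ft_force'],o['width'])
T=target(np.radians(-10.4));print(T.as_matrix().round(3))
c=np.array([533,6,91.]);togo(c+T.apply([-110,0,2]),T)
E
```

```text
[487.69943978   8.36035956 218.8069463 ] [[ 0.117  0.183  0.976]
 [-0.029  0.983 -0.181]
 [-0.993 -0.007  0.12 ]] [-0.44356371 -0.07605431 -2.96067483] 26.005257439441625
[[ 0.253  0.181  0.95 ]
 [-0.046  0.984 -0.174]
 [-0.966  0.     0.257]]
shift m [0.023 0.006 0.016] turn deg [-0.06 -8.    0.42]
```

carry_out --pt "0 0.006 0 0 -8 0.4" --pt "0 0 0 0 0 0"

```text
t: 12.6
ee_pos: [484.2, 14.1, 214.6]
orientation: [0.119, 1.312, -0.156]
ft_force: [0.4, -0.4, -2.8]
width: 25.7
```

Run:
```python
from h import *
w=save('wrist','w4')['pixels']
p,r,o=tool();print(p,o['t'],o['qpos'].round(2))
T=target(np.radians(-10.4));togo(np.array([533,6,91.])+T.apply([-110,0,2]),T)
print(proj('w4',[533,6,91],True),proj('w4',p+r.apply([72,0,-2]),True))
cv2.imwrite('pics/c4.png',cv2.resize(w[120:360,160:480],(800,600),interpolation=2))
```

```text
[485.58012874  13.96033275 215.18814107] 12.65 [ 0.04  0.13  2.1  -0.09  0.67 -1.28]
shift m [0.0223 0.0008 0.0166] turn deg [-0.06 -0.24  0.08]
(np.float64(322.43044098119185), np.float64(258.1255363146306)) (np.float64(321.3687585737096), np.float64(258.5845573561701))
```

View pics/c4.png

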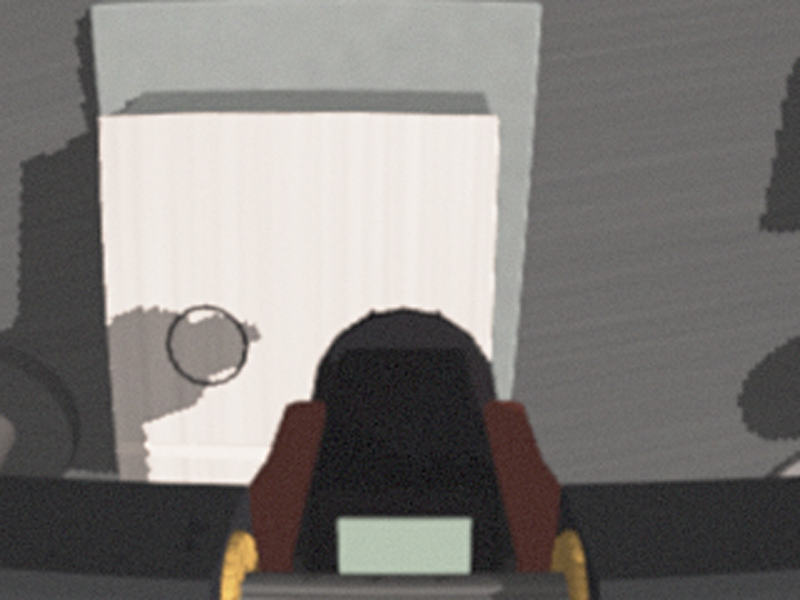

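The gauge hides the cross in this wrist view. It shows the circle at (242.8,258) and the plate's low corners at (200,166) and (359.2,166), so the yaw can be checked.

Run:
```python
from h import *
f=lambda n,u,v,z,k=False:atz(n,u,v,z,k).round(1)
L,Rr=f('w4',200,166,70.7,1),f('w4',359.2,166,70.7,1)
print('corners',L,Rr,np.hypot(*(Rr-L)[:2]),'yaw',-np.degrees(np.arctan2(*(Rr-L)[:2])))
psi=np.arctan2(-(Rr-L)[0],(Rr-L)[1]);X=plate(psi);m=(L+Rr)/2;print('face centre from edge',m+75*X[:,0])
print('circle w4',f('w4',242.8,258,90,1),'w1',f('w1',312,297,90,1),'s1',f('scene1',300.5,249.5,90),'t1',f('top1',339.8,243.8,90))
print('cross w1',f('w1',362,260,90,1),'s1',f('scene1',331.5,246.5,90))
# refine dark mark centroids
for fn,(u,v),w in (('w1',(362,260),19),('w1',(312,297),16),('scene1',(331,247),9),('scene1',(300,250),9)):
    g=cv2.imread(f'pics/{fn}.png',0)[v-w:v+w+1,u-w:u+w+1].astype(float); y,x=np.where(g<g.mean()-25)
    print(fn,(u,v),len(x),'bbox c',u-w+(x.min()+x.max())/2,v-w+(y.min()+y.max())/2,'ext',x.max()-x.min(),y.max()-y.min(),'mean',u-w+x.mean(),v-w+y.mean())
S=save('scene','s4')['pixels']
cv2.imwrite('pics/c5.png',np.hstack([cv2.resize(S[190:290,260:360],(400,400),interpolation=2),cv2.resize(cv2.imread('pics/w1.png')[220:320,300:400],(400,400),interpolation=2)]))
p,r,o=tool();print('tip',p+r.apply([72,0,-2]),proj('s4',p+r.apply([72,0,-2])))
```

```text
corners [441.2 -78.7  70.7] [466.9  47.8  70.7] 129.08423606312275 yaw -11.484030326272352
face centre from edge [525.0772093  -29.88003383  89.98495949]
circle w4 [521.4 -59.9  90. ] w1 [521.6 -60.   90. ] s1 [519.7 -58.4  90. ] t1 [521.1 -61.4  90. ]
cross w1 [534.4   6.   90. ] s1 [530.7   6.9  90. ]
w1 (362, 260) 230 bbox c 361.0 258.0 ext 32 28 mean 361.26521739130436 259.30434782608694
w1 (312, 297) 174 bbox c 312.0 295.0 ext 32 28 mean 311.8965517241379 294.0287356321839
scene1 (331, 247) 53 bbox c 331.0 247.0 ext 12 8 mean 331.1698113207547 247.16981132075472
scene1 (300, 250) 44 bbox c 298.5 250.0 ext 15 18 mean 299.97727272727275 248.36363636363637
tip [503.17158256  10.84177449 145.81863268] (np.float64(330.0127057918731), np.float64(221.3946508674254))
```

View pics/c5.png

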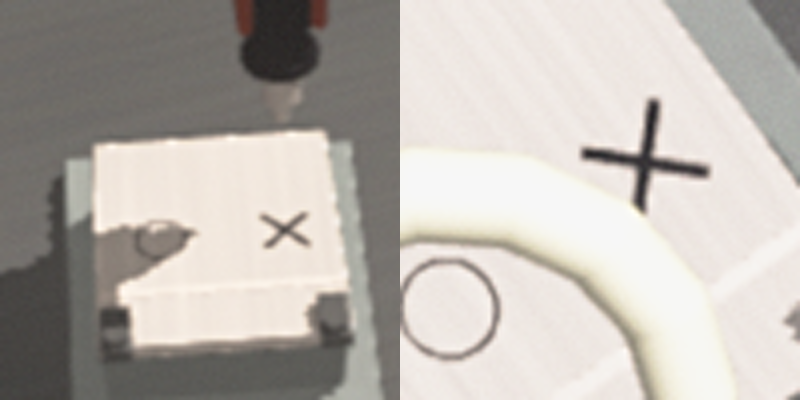

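Scene crop: the tip is at (331.3,219.2) and the cross at (331.5,247.5). In the first wrist picture the cross centre is at (361.5,260.2). The wrist views agree on a cross at about (534,6,90) and a yaw of about -11.2 degrees.

Run:
```python
from h import *
T=target(np.radians(-11.2));togo(np.array([534.2,6,90])+T.apply([-72-15,0,2]),T)
```

```text
shift m [0.047  0.0011 0.0159] turn deg [ 0.69 -0.16 -0.14]
```

carry_out --pt "0.016 0.001 0.008 0.7 -0.2 -0.1" --pt "0.016 0 0.008 0 0 0" --pt "0.015 0 0 0 0 0" --pt "0 0 0 0 0 0"

```text
t: 13.2
ee_pos: [518.5, 9.0, 172.7]
orientation: [0.129, 1.311, -0.167]
ft_force: [0.5, -0.1, -3.5]
width: 25.9
```

Run:
```python
from h import *
T=target(np.radians(-11.2));togo(np.array([534.2,6,90])+T.apply([-72,0,2]),T)
S=save('scene','s5')['pixels'];p,r,o=tool();tip=p+r.apply([72,0,-2]);print(tip,o['ft_force'],proj('s5',tip),proj('s5',[534.2,6,90]))
cv2.imwrite('pics/c6.png',cv2.resize(S[200:275,290:390],(800,600),interpolation=2))
```

```text
shift m [ 0.012   0.0001 -0.0037] turn deg [-0.07 -0.26  0.  ]
[534.92816769   5.90444367 103.27215644] [-0.66549219  0.30010822 -2.84947546] (np.float64(331.74344495117583), np.float64(245.16815026595125)) (np.float64(331.57136576105535), np.float64(247.96479456935808))
```

View pics/c6.png

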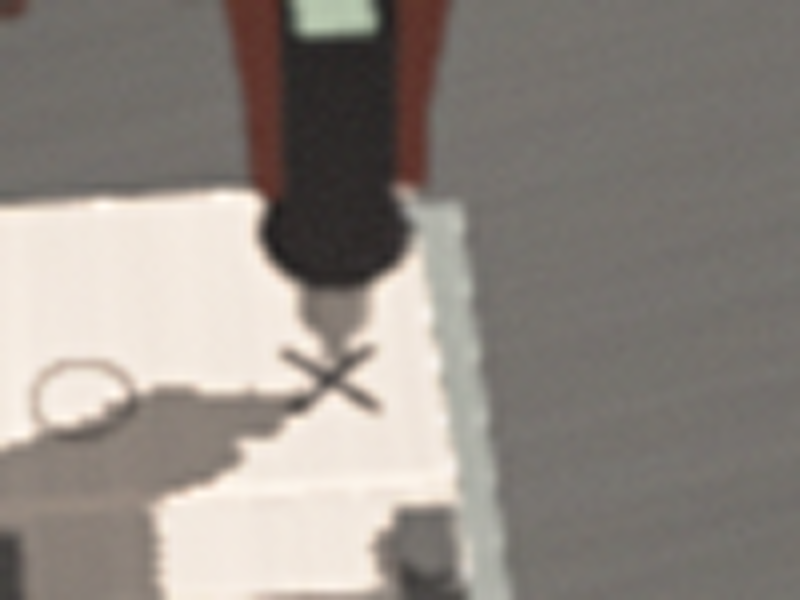

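The tip is at (331.4,244.8) and the cross at (331.4,247.2). Both are within 1 px of where they were predicted, so I creep down along the normal.

carry_out --pt "0.004 0 -0.004 -0.1 -0.2 0" --pt "0.003 0 0 0 0 0" --pt "0 0 0 0 0 0"

```text
t: 13.62
ee_pos: [516.6, 9.6, 166.0]
orientation: [0.128, 1.305, -0.166]
ft_force: [0.7, 0.3, -3.0]
width: 26.0
```

Run:
```python
from h import *
T=target(np.radians(-11.2));togo(np.array([534.2,6,90])+T.apply([-72,0,2]),T)
p,r,o=tool();print(p,r.inv().apply(o['ft_force']))
```

```text
shift m [ 0.006  -0.0001 -0.0002] turn deg [ 0.05  0.06 -0.03]
[516.56454519   9.56524114 165.97704267] [ 3.02619761  0.43400956 -0.13832196]
```

carry_out --pt "0.004 0 0 0 0 0" --pt "0 0 0 0 0 0"

```text
t: 13.88
ee_pos: [517.8, 9.4, 162.3]
orientation: [0.127, 1.304, -0.165]
ft_force: [-0.0, 0.6, -2.8]
width: 25.8
```

carry_out --pt "0.002 0 0 0 0 0" --pt "0 0 0 0 0 0"

```text
t: 14.12
ee_pos: [518.5, 9.3, 160.5]
orientation: [0.128, 1.304, -0.165]
ft_force: [-0.1, -0.0, -1.0]
width: 25.6
```

carry_out --pt "0.002 0 0 0 0 0" --pt "0 0 0 0 0 0"

```text
t: 14.38
ee_pos: [519.1, 9.2, 158.6]
orientation: [0.128, 1.304, -0.165]
ft_force: [-1.1, -1.0, -0.1]
width: 25.9
```

Run:
```python
from h import *
T=target(np.radians(-11.2));togo(np.array([534.2,6,90])+T.apply([-72,0,2]),T)
p,r,o=tool();print(p,r.inv().apply(o['ft_force']))
```

```text
shift m [-0.0017 -0.0002 -0.0007] turn deg [ 0.05  0.13 -0.05]
[519.06751602   9.24306601 158.57934252] [-0.17278007 -1.16444521 -0.88041258]
```

carry_out --pt "0.002 0 0 0 0 0" --pt "0 0 0 0 0 0"

```text
t: 14.62
ee_pos: [519.5, 9.1, 156.6]
orientation: [0.128, 1.304, -0.165]
ft_force: [-1.1, 0.4, 1.0]
width: 25.9
```

Run:
```python
from h import *
F=[]
for i in range(8):
    ctrl.get_image('top'); p,r,o=tool(); F.append(r.inv().apply(o['ft_force']))
print(np.mean(F,0),np.std(F,0)/8**.5)
T=target(np.radians(-11.2));togo(np.array([534.2,6,90])+T.apply([-72,0,2]),T);print(p)
```

```text
[-0.52685154 -0.16002183 -1.29906913] [0.22566447 0.25685432 0.17878861]
shift m [-0.0036 -0.0002 -0.0007] turn deg [ 0.05  0.15 -0.05]
[519.60002488   9.1466064  156.76938871]
```

carry_out --pt "0.002 0 0.0005 0 0 0" --pt "0 0 0 0 0 0"

```text
t: 15.28
ee_pos: [520.2, 9.0, 154.6]
orientation: [0.128, 1.305, -0.166]
ft_force: [-2.4, 0.1, 1.5]
width: 26.1
```

Run:
```python
from h import *
F=[]
for i in range(20):
    im=ctrl.get_image('scene'); p,r,o=tool(); F.append(r.inv().apply(o['ft_force']))
print(np.mean(F,0),np.std(F,0)/20**.5,p,o['t'],o['width'])
T=target(np.radians(-11.2));togo(np.array([534.2,6,90])+T.apply([-72,0,2]),T)
a=cv2.resize(im['pixels'][200:275,290:390],(400,300),interpolation=2)
w=ctrl.get_image('wrist')['pixels'];b=cv2.resize(w[120:360,160:480],(400,300))
cv2.imwrite('pics/c7.png',np.hstack([a,b]))
```

```text
[-1.48507079  0.37873045 -1.96752984] [0.10553246 0.13484564 0.11505213] [520.20381737   8.98608013 154.81943078] 16.275 26.038417500361714
shift m [-0.0057 -0.0002 -0.0008] turn deg [ 0.05  0.1  -0.04]
```

View pics/c7.png

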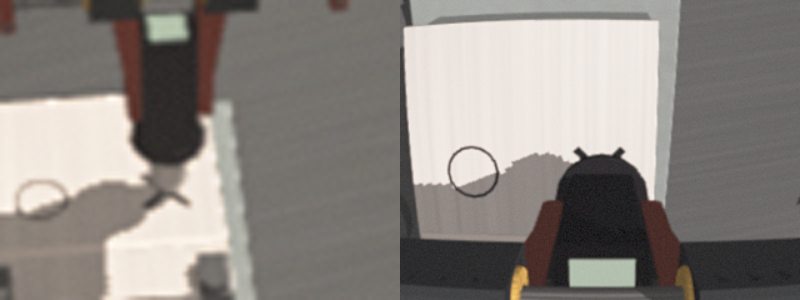

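Run:
```python
from h import *
save('wrist','w6'); X=plate(np.radians(-11.2)); c=np.array([534.2,6,90])
def onp(u,v):
    o,d=ray('w6',u,v,True); q=o+d*((c-o)@X[:,2])/(d@X[:,2]); return ((q-c)@X).round(1)
print('ends rel cross (expect -12,+-12):',onp(303.2,241.6),onp(337.6,241.6),'circle (0,-68):',onp(218.4,256.8))
p,r,o=tool();print('tip rel cross',((p+r.apply([65,0,-2]))-c)@X,'axis tilt deg',np.degrees(np.arccos(-r.as_matrix()[:,0]@X[:,2])),o['t'])
```

```text
ends rel cross (expect -12,+-12): [-10.3 -11.1   0. ] [-10.3  10.7   0. ] circle (0,-68): [ -0.1 -67.2   0. ]
tip rel cross [0.96025478 0.25983292 1.31137102] axis tilt deg 0.11174798131086196 16.375
```

```bash
python3 -c "
from workcell import ctrl
print(ctrl.close_job())"
```

```text
the job is handed in; nothing more can be done
None
```

The gauge is pressed on the cross, square to the plate, with the plunger about half way in. I handed the job in at about 16.4 s, still holding it there.

- **Lamp:** I swung it by its peg to about 1.24 rad (0.95 needed, stop at 1.6). The scene picture afterwards showed the ring clear of the plate.
- **Position:** the tip is about 1 mm or less from the cross centre by arm position, with the cross located from the wrist views. The final pictures show the nose covering the centre.
- **Squareness:** the tool axis is 0.1 degrees off the plate normal as I measured it. The plate yaw came out between -10.4 and -11.5 degrees depending on the feature used, and I took -11.2.
- **Plunger:** the contact force was about 4.4 N, which means about 6.8 mm in. Geometry alone gives about 5.7 mm, so the two disagree by about 1 mm; both are near half way and far from fully in.
- **Side force:** about 1.2 N remained at the tip along the slope, and I left it.
- **Scene camera:** it disagreed with the wrist views by 2 to 4 mm on the plate marks. I went with the wrist views.
- **Other things on the bench:** I did not compare their positions before and after. The arm's path stayed above them and no unexpected force showed.

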